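Clear the docking plate and hold the ward meter home against its contacts

ROBOT

A 6-joint arm with a two-finger parallel gripper is mounted at the origin on the work surface. World frame = base frame: x ahead of the robot, y to its left, z up, the work surface at z = 0. Lengths are in m, angles in degrees, forces in N, time in s.
With the tool pointing down it reaches from about 0.25 to 0.725 m from the base axis. Payload 9.7 kg.
Tool frame: the origin (TCP) lies between the finger pads; the fingertips stand 11 mm ahead of it and the grasp point (between the pads) lies 8 mm behind it; z points along the fingers, y is the line along which they close (so a half turn about z gives the same grasp; the last joint's range is limited). The gripper opens to 85 mm and grips with 20 to 120 N. Pads are 22 mm wide; open, the fingers measure 114 mm over their backs; the gripper's body (76 mm by 85 mm) begins 54 mm behind the grasp point. The pads swing forward as they close: fully open they stand 13 mm farther back than shut.
Start: joints at [65.776, 4.979, 10.078, 95.1, 0, 90], TCP at [0.226, 0.502, 0.21] pointing down, gripper open.
Joint ranges: [-179.16, 179.16], [-48.56, 103.87], [-65.8, 70.77], [-126.05, 130.52], [-82.76, 87.17], [-180, 180]. Speed limits (degrees/s): [127.2, 127.2, 147.25, 180, 180, 180].

INTERFACE

Orientations are given as [roll, pitch, yaw] about the fixed x, y, z axes, in that order (R = Rz(yaw) Ry(pitch) Rx(roll)).
In Python, from workcell import monitor, cams, ticket gives the robot as it stands.
- The arm moves only by the tool carry_out, never from a script. Its argument "plan" is a list of rows, each an object with "travel": the shift along the world's x, y, z as a fraction of full scale, a list of three; "angular": the turn, a rotation vector about the world's x, y, z as a fraction of full scale, a list of three; "grip": the gripper's target within -1 to 1 (fully open at 1, half-way at 0, shut at -1). In form: [{"travel": [x, y, z], "angular": [ax, ay, az], "grip": grip}, ...]. A call has 1 to 8 rows; each row is the pose to reach, as a shift and turn from the pose commanded when the call began; what a row does not reach only later rows make up. Full scale, the value 1, is 300 mm for a shift and 0.5 rad for a turn. A row lasts 1/12 s, in which the tool goes at most 41.7 mm and 7.16 degrees, less where a joint would pass 70% of its speed; a pose out of reach is approached as far as the arm can. A call with a number of a shift or a turn outside -1 to 1 is refused whole. A call with a gripper value outside its range is refused whole. The fingers move at their own pace and stop on an object; "grip_force" is the grip in N (left out, the last holds). Time passes only in rows, so rows that repeat a pose let the fingers close. It gives the time, the measured TCP pose, the force, the opening and the grip force at its end, in the units of the state.
- monitor.get_obs(): the state, without advancing time (a new reading comes with each control period).
- cams.camera(name): name is "scene" or "top" or "wrist"; returns a dict with "frame" (400x640x3 uint8, red, green, blue), "mtx" (3x3 intrinsics, pixels), "view" (4x4, takes a point from world to camera coordinates); the wrist camera has in their place "T_tool_cam" (4x4, takes a point from camera to tool coordinates, whose origin is the TCP and whose axes are the flange's). Camera axes: x right, y up, looking along -z (the intrinsics and any distortion apply to the point x, -y, -z); pixel columns grow to the right and rows downward; lengths in m; the calibration is good to about 2 mm. The wrist camera is an equidistant fisheye: a pixel r from the principal point sees the ray r / f radians off the axis. A picture is of the moment at which its call begins: read the wrist's pose just before it. There is no depth.
- ticket.job_done(): hands the job in; it is judged then, once.
The state is a dict: "time": time; "q": joint angles; "qd": joint speeds; "joint_efforts": joint torques, N m; "ee_pos": TCP position; "tcp_rot": TCP orientation; "wrist_force": force on the tool from outside, world axes, zero at the start; "torque": the same for the moment, N m; "opening": finger opening in m; "grasp_force": force on a finger pad.
Only numpy, scipy, OpenCV 4.12 (cv2) and the standard library are available. Lean on these libraries where they do the work, as an engineer would, in place of code of your own. Each camera call takes 0.05 s, during which the arm holds its last target. There are 200 camera calls.

TASK

First move the strip vial that was left standing on the meter's docking plate to the empty bay of the vial caddy, and leave it standing upright there. Then lay the large nosed meter flat on the plate, screen up and nose towards the short stop, and push it fully home into the corner so that the sprung contact bars of both stops are pressed in together. Finish while still holding it there, because the springs push the meter out again if you let go; do not disturb the other things on the desk.

Things in the scene. Friction and masses are not known exactly. Their poses are not given: they have to be found in the camera images.
- meter: The large white handheld meter, lying flat, screen up. Main body 110 (x) x 54 (y) x 32 mm tall with straight sides; at its +x end a narrower grey nose 30 mm wide and 24 mm tall sticks out 12 mm more. 0.11 to 0.22 kg. Black screen on top in the half nearer the nose, round buttons in the other half. Origin: centre of the underside of the main body (nose front at x = +67 mm, back end at x = -55 mm, sides at y = +-27 mm); +x points to the nose, z up.
- meter_nose (a point): Middle of the front face of the meter's nose, 67 mm ahead of the meter's origin and 12 mm above its underside.
- dock: Docking plate fixed to the desk (does not move during the job): flat aluminium plate 200 (x) x 150 (y) x 8 mm thick, with two low grey stops that rise 10 mm above the plate and form a corner. Long stop: runs along x from -45 to +97 mm on the +y side, inner face at y = +60 mm. Short stop: runs along y from -10 to +60 mm at the +x end, inner face at x = +85 mm. A steel sprung contact bar stands 5 mm out of each stop's inner face. Origin: centre of the plate's underside, z up.
- dock_home (a point): Point on the plate's upper surface (dock x = +18, y = +33, z = +8 mm) where the meter's origin lies when the meter, with its x axis along the dock's x axis, is fully home against both rigid stops. Its axes are the dock's. At about 5 mm short of it in x and in y the meter just touches the bars.
- bar_long (a joint): How far the long stop's contact bar (50 mm long along dock x, centred at x = +18 mm, 1 to 9 mm above the plate) is pressed in towards dock +y, in m. 0 = out (face at y = 55 mm); 0.005 = level with the rigid stop face, fully home. Spring: about 2.1 N to start, 5.6 N at 0.005.
- bar_short (a joint): How far the short stop's contact bar (28 mm long along dock y, centred at y = +33 mm, 1 to 9 mm above the plate) is pressed in towards dock +x, in m. 0 = out (face at x = 80 mm); 0.005 = level with the rigid stop face, fully home. Spring as for bar_long.
- vial: Test-strip vial standing on the docking plate in the corner where the meter belongs: white tube 30 mm in diameter with a black cap 33 mm in diameter, 62 mm tall in all (cap from 45 mm up), 0.04 kg. Origin: centre of its underside, z up along its axis.
- caddy: Open white plastic caddy fixed to the desk, 84 (x) x 150 (y) x 28 mm tall, walls and floor 4 mm, a divider of full height across the middle making two bays of about 76 x 69 mm, one at +y (empty) and one at -y (a spare vial stands in it). Origin: centre of its underside, z up.
- free_bay (a point): Centre of the inner floor of the caddy's empty bay, 36.5 mm from the caddy's origin along its +y axis, 4 mm above the desk. Axes as the caddy's.
- spare_vial: A second vial like the first, standing in the other bay of the caddy, 73 mm from the free bay's centre. Leave alone. Origin: centre of underside.
- small_meter: Smaller white meter without a nose, 78 x 46 x 20 mm, lying on the desk. Leave alone. Origin: centre of underside, x along its length.
- timer: White digital timer 55 x 65 x 22 mm lying on the desk. Leave alone. Origin: centre of underside.
- swab_box: Cardboard box of swabs 55 x 90 x 35 mm, with a green band. Leave alone. Origin: centre of underside.
- control_bottle: Small bottle 26 mm in diameter, 60 mm tall. Leave alone. Origin: centre of underside.
- pill_jar: Jar 44 mm in diameter, 65 mm tall. Leave alone. Origin: centre of underside.
- lancing_pen: Grey pen-shaped device about 113 x 16 x 14 mm lying on the desk. Leave alone. Origin: centre of underside of its grey part.
There are look-alikes about, which are no part of the job. Leave any purple or red look-alike of the meter alone.

How it is judged:
By the outcome, as a careful person would: the job done as asked, in the order asked, and still so for the second after the job is handed in, while the arm keeps its last pose, push and grip.
It also fails if it takes over 64 s, if anything falls off the work surface, if the arm or the gripper's body presses on something with over 40 N, if the wrist force passes 120 N, or if a joint passes its speed limit or range.

## Working session

There is one attempt and no reset: what is moved stays moved. The work goes in short steps, Python scripts to look and compute and a tool call to move; the robot and the scene stay as the last step left them, time stands still between calls to the robot, and variables do not carry over. Pictures are saved under pics/ and viewed, at most 10 in all, crops included, and the job is handed in when it is done.

Besides the shell and the picture viewer there is one more tool, called after "Request:" by a JSON object that holds its "method" and its "body". carry_out: Moves the arm, as the interface text tells. Its arguments: {"type":"object","properties":{"plan":{"type":"array","items":{"type":"object","properties":{"travel":{"type":"array","items":{"type":"number"}},"angular":{"type":"array","items":{"type":"number"}},"grip":{"type":"number"}}}},"grip_force":{"type":"number"}},"required":["plan"]}

```bash
mkdir -p pics
python3 - <<'E'
from workcell import monitor, cams
import cv2,numpy as np,pickle
o=monitor.get_obs();print(o)
for n in("top","scene"):
    c=cams.camera(n);pickle.dump(c,open(n+".pkl","wb"))
    cv2.imwrite(f"pics/{n}0.png",c["frame"][:,:,::-1]);print(n,{k:v for k,v in c.items() if k!="frame"})
E
```

```text
{'time': 0.0, 'q': array([ 6.57744145e+01,  5.01106348e+00,  1.00342175e+01,  9.50999456e+01,
       -4.65748270e-04,  8.99990598e+01]), 'qd': array([-0.02095868,  0.04529349,  0.02910683,  0.04415728,  0.09381297,
        0.08540778]), 'joint_efforts': array([-1.87658741e-03, -5.20385563e+01,  4.64807546e+01,  1.57444639e-02,
       -1.74616929e-05, -2.83339624e-06]), 'ee_pos': array([0.22557629, 0.50132507, 0.20928133]), 'tcp_rot': array([-1.79923208e+02,  4.64487706e-04,  1.55775355e+02]), 'wrist_force': array([ 0.37191822, -0.36206661,  0.209681  ]), 'torque': array([-0.03469616,  0.01696697, -0.00469041]), 'grasp_force': 0.0, 'opening': 0.08539982471937461}
top {'mtx': array([[446.16028088,   0.        , 313.99722732],
       [  0.        , 446.16028088, 199.76901015],
       [  0.        ,   0.        ,   1.        ]]), 'view': array([[-0.02883021, -0.99958165,  0.00231123,  0.02367984],
       [ 0.98220481, -0.02789958,  0.18572916, -0.5108757 ],
       [-0.18558698,  0.00762471,  0.98259826, -0.96678655],
       [ 0.        ,  0.        ,  0.        ,  1.        ]])}
scene {'mtx': array([[500.75754038,   0.        , 316.12495413],
       [  0.        , 500.75754038, 204.54972854],
       [  0.        ,   0.        ,   1.        ]]), 'view': array([[-0.24136502,  0.9702681 ,  0.01796489,  0.09840041],
       [-0.68617266, -0.18372526,  0.70385518,  0.31831562],
       [ 0.68622883,  0.157559  ,  0.71011629, -1.44552514],
       [ 0.        ,  0.        ,  0.        ,  1.        ]])}
```

View pics/top0.png

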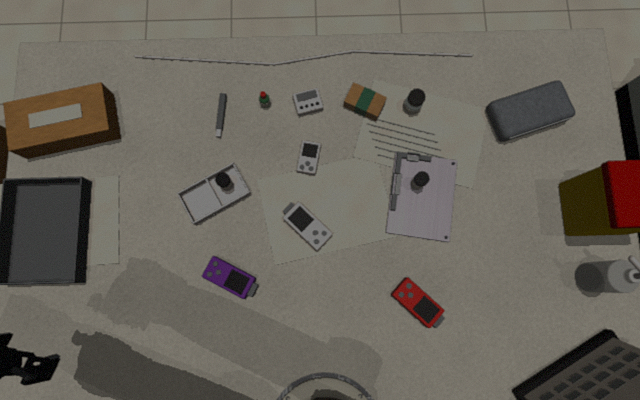

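View pics/scene0.png

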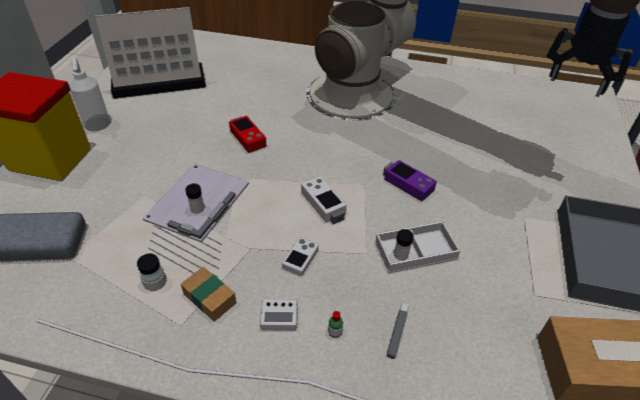

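The top view shows three nosed meters: white at (307,226), purple at (230,277) and red at (418,303). There is also a small noseless white meter at (308,157). The white nosed one fits the description. The dock is at (421,197) with the vial on it at (421,181). The caddy is at (215,193), with its left bay empty and the spare vial at (224,181). I'll enlarge to confirm.

Run:
```python
import cv2,pickle,numpy as np
f=pickle.load(open("top.pkl","rb"))["frame"][:,:,::-1]
a=cv2.resize(f[140:260,170:330],None,fx=5,fy=5,interpolation=cv2.INTER_CUBIC)
b=cv2.resize(f[140:250,370:480],None,fx=5,fy=5,interpolation=cv2.INTER_CUBIC)
cv2.imwrite("pics/c1.png",a);cv2.imwrite("pics/c2.png",b)
```

```text
(no output)
```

View pics/c1.png

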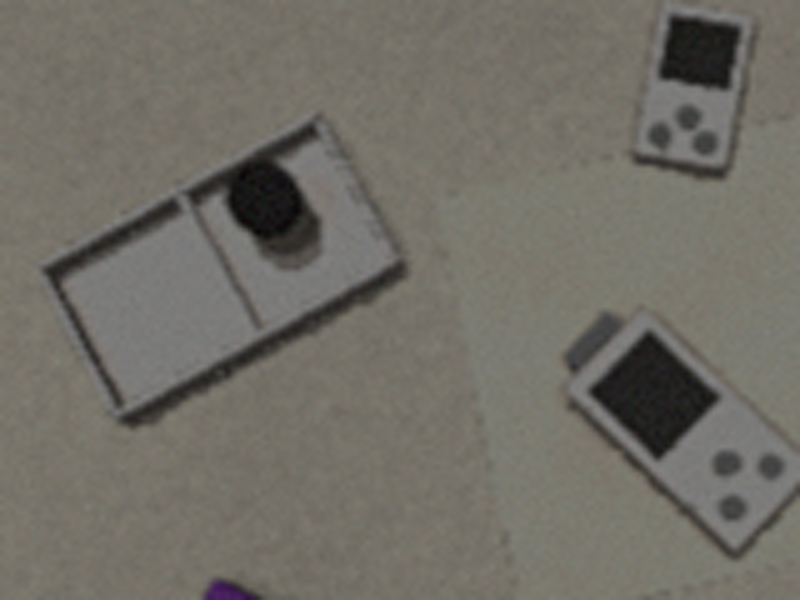

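View pics/c2.png

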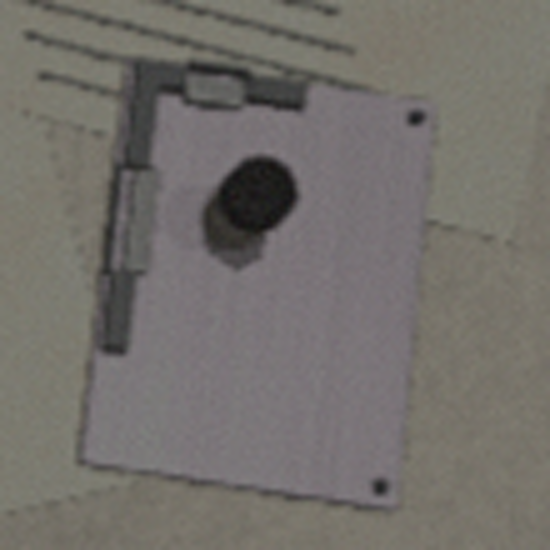

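The crops confirm the white nosed meter, with its grey nose at about (289,208). The vial's cap is at (422,178) in the top image. The dock's short stop is along the top of the image and its long stop along the left. The caddy's empty bay is the left one.

```bash
cat > h.py <<'E'
import numpy as np
def ray(c,px,z):
    K,V=c["mtx"],c["view"];R,t=V[:3,:3],V[:3,3]
    d=np.array([(px[0]-K[0,2])/K[0,0],-(px[1]-K[1,2])/K[1,1],-1.]);d=R.T@d;o=-R.T@t
    return o+d*(z-o[2])/d[2]
def fit(model,pts):
    m=np.array(model,float)[:,:2];p=np.array(pts)[:,:2];mc,pc=m.mean(0),p.mean(0)
    a=(m-mc)[:,0]+1j*(m-mc)[:,1];b=(p-pc)[:,0]+1j*(p-pc)[:,1]
    s=(b*a.conj()).sum();th=np.angle(s);R=np.array([[np.cos(th),-np.sin(th)],[np.sin(th),np.cos(th)]])
    t=pc-R@mc;return t,np.degrees(th),R,np.linalg.norm(p-(m@R.T+t),axis=1)*1000
E
python3 - <<'E'
from h import *;import pickle
c=pickle.load(open("top.pkl","rb"))
g=lambda q,o,z:ray(c,((q[0]+.5)/5-.5+o[0],(q[1]+.5)/5-.5+o[1]),z)
A,B=(170,140),(370,140)
t,th,R,e=fit([(.042,.075),(.042,-.075),(-.042,-.075),(-.042,.075)],[g(q,A,.028) for q in[(45,268),(320,117),(405,265),(122,415)]])
print("caddy",t,th,e,"bay",t+R@[0,.0365])
t,th,R,e=fit([(.055,.027),(.055,-.027),(-.055,-.027),(-.055,.027)],[g(q,A,.032) for q in[(572,385),(645,308),(808,470),(735,545)]])
print("meter",t,th,e)
t,th,R,e=fit([(.1,-.075),(-.1,-.075),(-.1,.075)],[g(q,B,.008) for q in[(433,100),(400,508),(82,463)]])
print("dock",t,th,e,"home",t+R@[.018,.033])
v=g((261,193),B,.070);print("vial",v,"in dock",R.T@(v[:2]-t))
print("spare",g((266,198),A,.066))
E
```

```text
caddy [0.53848497 0.2400546 ] 27.94103655080831 [3.11340538 3.05440308 1.6951913  3.45525578] bay [0.52138243 0.27229981]
meter [0.4563906 0.0254241] 43.80806391454965 [4.16616741 2.84281365 4.19347007 3.76334376]
dock [ 0.52253679 -0.24657869] -9.58229230014513 [1.39794498 0.48105122 1.23589368] home [ 0.54577896 -0.21703548]
vial [ 0.54955091 -0.23415339  0.07      ] in dock [0.02456883 0.01674881]
spare [0.56084709 0.21305547 0.066     ]
```

Request:
{"method": "carry_out", "body": {"plan": [{"travel": [0.44, -1, 0], "angular": [0, 0, -0.66], "grip": 1}, {"travel": [0.44, -1, 0], "angular": [0, 0, -0.66], "grip": 1}, {"travel": [0.44, -1, 0], "angular": [0, 0, -0.66], "grip": 1}, {"travel": [0.44, -1, 0], "angular": [0, 0, -0.66], "grip": 1}, {"travel": [0.44, -1, 0], "angular": [0, 0, -0.66], "grip": 1}, {"travel": [0.44, -1, 0], "angular": [0, 0, -0.66], "grip": 1}, {"travel": [0.44, -1, 0], "angular": [0, 0, -0.66], "grip": 1}, {"travel": [0.44, -1, 0], "angular": [0, 0, -0.66], "grip": 1}], "grip_force": 40}}

```text
time: 0.77
ee_pos: [0.3579, 0.1993, 0.2099]
tcp_rot: [-180.0, 0.0, 136.9]
wrist_force: [1.0, 0.7, -0.3]
opening: 0.0854
grasp_force: 0.0
```

Request:
{"method": "carry_out", "body": {"plan": [{"travel": [0.44, -1, 0], "angular": [0, 0, -0.66], "grip": 1}, {"travel": [0.44, -1, 0], "angular": [0, 0, -0.66], "grip": 1}, {"travel": [0.44, -1, 0], "angular": [0, 0, -0.66], "grip": 1}, {"travel": [0.44, -1, 0], "angular": [0, 0, -0.66], "grip": 1}, {"travel": [0.44, -1, 0], "angular": [0, 0, -0.66], "grip": 1}, {"travel": [0.44, -1, 0], "angular": [0, 0, -0.66], "grip": 1}, {"travel": [0.44, -1, 0], "angular": [0, 0, -0.66], "grip": 1}, {"travel": [0.44, -1, 0], "angular": [0, 0, -0.66], "grip": 1}]}}

```text
time: 1.43
ee_pos: [0.49, -0.1011, 0.2096]
tcp_rot: [-180.0, -0.0, 117.9]
wrist_force: [1.0, 0.6, 0.5]
opening: 0.0857
grasp_force: 0.0
```

Run:
```python
from workcell import monitor, cams
import cv2,pickle
o=monitor.get_obs();c=cams.camera("wrist");pickle.dump((o,c),open("w1.pkl","wb"))
print(o["time"],o["ee_pos"],o["tcp_rot"],o["q"],c["mtx"],c["T_tool_cam"])
cv2.imwrite("pics/w1.png",c["frame"][:,:,::-1])
```

```text
1.4333 [ 0.49002521 -0.10112068  0.20962105] [-1.79985655e+02 -1.47056213e-03  1.17906243e+02] [-1.16548834e+01 -1.82352185e+00  3.08221167e+00  9.49177290e+01
 -8.00232306e-03  5.04388738e+01] [[309.70691629   0.         317.34588558]
 [  0.         309.70691629 199.30047518]
 [  0.           0.           1.        ]] [[-8.90574273e-04  9.64612048e-01  2.63671772e-01  6.67679896e-02]
 [ 9.99999591e-01  9.00295632e-04  8.39600513e-05 -1.03927095e-03]
 [-1.56393668e-04  2.63671739e-01 -9.64612456e-01 -1.63704078e-01]
 [ 0.00000000e+00  0.00000000e+00  0.00000000e+00  1.00000000e+00]]
```

View pics/w1.png

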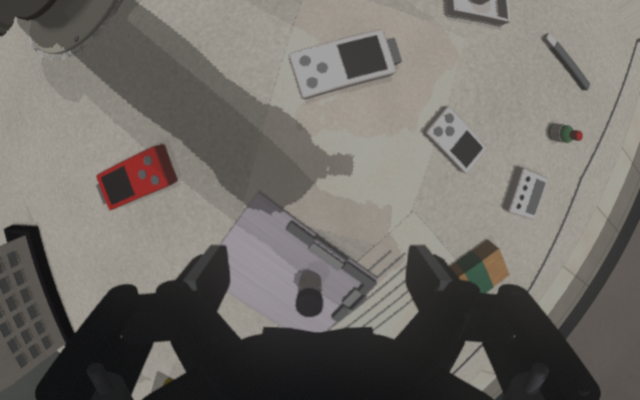

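The wrist view shows the vial cap at about (309,303) and the white nosed meter at (345,65), nose right at (393,50). The dock's corners of stops are at about (375,280).

```bash
cat >> h.py <<'E'
from scipy.spatial.transform import Rotation as Ro
def wray(o,c,px,z):
    K,T=c["mtx"],c["T_tool_cam"];u=np.array([px[0]-K[0,2],px[1]-K[1,2]])
    r=np.linalg.norm(u);a=r/K[0,0];d=np.array([u[0]/r*np.sin(a),-u[1]/r*np.sin(a),-np.cos(a)])
    W=Ro.from_euler("xyz",o["tcp_rot"],degrees=True).as_matrix()
    p=W@T[:3,3]+o["ee_pos"];d=W@T[:3,:3]@d
    return p+d*(z-p[2])/d[2]
E
python3 - <<'E'
from h import *;import pickle
o,c=pickle.load(open("w1.pkl","rb"))
print("vial",wray(o,c,(309,303),.07),wray(o,c,(309,303),.068))
t,th,R,e=fit([(.055,.027),(.055,-.027),(-.055,-.027),(-.055,.027)],[wray(o,c,q,.032) for q in[(385,32),(397,75),(303,97),(290,58)]])
print("meter",t,th,e)
E
```

```text
vial [ 0.54658194 -0.2312966   0.07      ] [ 0.54716669 -0.23254086  0.068     ]
meter [0.45636833 0.02323762] 44.04267502194005 [1.43458711 1.91744525 4.14769443 3.85100875]
```

Request:
{"method": "carry_out", "body": {"plan": [{"travel": [0.193, -0.44, 0], "angular": [0, 0, 0], "grip": 1}, {"travel": [0.193, -0.44, 0], "angular": [0, 0, 0], "grip": 1}, {"travel": [0.193, -0.44, 0], "angular": [0, 0, 0], "grip": 1}, {"travel": [0.193, -0.44, 0], "angular": [0, 0, 0], "grip": 1}, {"travel": [0.193, -0.44, -0.13], "angular": [0, 0, 0], "grip": 1}, {"travel": [0.193, -0.44, -0.26], "angular": [0, 0, 0], "grip": 1}, {"travel": [0.193, -0.44, -0.33], "angular": [0, 0, 0], "grip": 1}, {"travel": [0.193, -0.44, -0.33], "angular": [0, 0, 0], "grip": 1}]}}

```text
time: 2.15
ee_pos: [0.5449, -0.2295, 0.1049]
tcp_rot: [-179.7, -0.4, 117.9]
wrist_force: [-0.2, 0.9, -1.4]
opening: 0.0852
grasp_force: 0.0
```

Request:
{"method": "carry_out", "body": {"plan": [{"travel": [0, 0, -0.08], "angular": [0, 0, 0], "grip": 1}, {"travel": [0, 0, -0.16], "angular": [0, 0, 0], "grip": 1}, {"travel": [0, 0, -0.21], "angular": [0, 0, 0], "grip": 1}, {"travel": [0, 0, -0.21], "angular": [0, 0, 0], "grip": 1}, {"travel": [0, 0, -0.21], "angular": [0, 0, 0], "grip": 0}, {"travel": [0, 0, -0.21], "angular": [0, 0, 0], "grip": -0.4}, {"travel": [0, 0, -0.21], "angular": [0, 0, 0], "grip": -1}, {"travel": [0, 0, -0.21], "angular": [0, 0, 0], "grip": -1}]}}

```text
time: 2.82
ee_pos: [0.5484, -0.2307, 0.0497]
tcp_rot: [179.9, 0.1, 118.0]
wrist_force: [-0.2, 0.3, 0.4]
opening: 0.039
grasp_force: 0.0
```

Request:
{"method": "carry_out", "body": {"plan": [{"travel": [0, 0, 0], "angular": [0, 0, 0], "grip": -1}, {"travel": [0, 0, 0], "angular": [0, 0, 0], "grip": -1}, {"travel": [0, 0, 0], "angular": [0, 0, 0], "grip": -1}, {"travel": [0, 0, 0], "angular": [0, 0, 0], "grip": -1}]}}

```text
time: 3.15
ee_pos: [0.5486, -0.2317, 0.0517]
tcp_rot: [179.9, 0.3, 117.9]
wrist_force: [-4.1, -1.3, 19.8]
opening: 0.0002
grasp_force: 9.8
```

The gripper shut on nothing and there is an upward force, so I'll look.

Run:
```python
from workcell import monitor, cams
import cv2,pickle,numpy as np
o=monitor.get_obs();c=cams.camera("wrist");pickle.dump((o,c),open("w2.pkl","wb"))
t=cams.camera("top");s=cams.camera("scene")
print(o["ee_pos"],o["wrist_force"],o["opening"])
r=lambda i,k:cv2.resize(i,None,fx=k,fy=k,interpolation=cv2.INTER_CUBIC)
a=r(c["frame"][180:400,150:470],1.25);b=r(s["frame"][120:270,120:280],2.5);d=r(t["frame"][130:260,370:480],3)
print(a.shape,b.shape,d.shape)
p=np.zeros((600,800,3),np.uint8);p[:275,:400]=a;p[:375,400:800]=b;p[276:600,:330]=d[:324]
cv2.imwrite("pics/w2.png",p[:,:,::-1])
```

```text
[ 0.54858501 -0.23173984  0.05170101] [-4.12762759 -1.32685177 19.80252811] 0.00015163184935224029
(275, 400, 3) (375, 400, 3) (390, 330, 3)
```

View pics/w2.png

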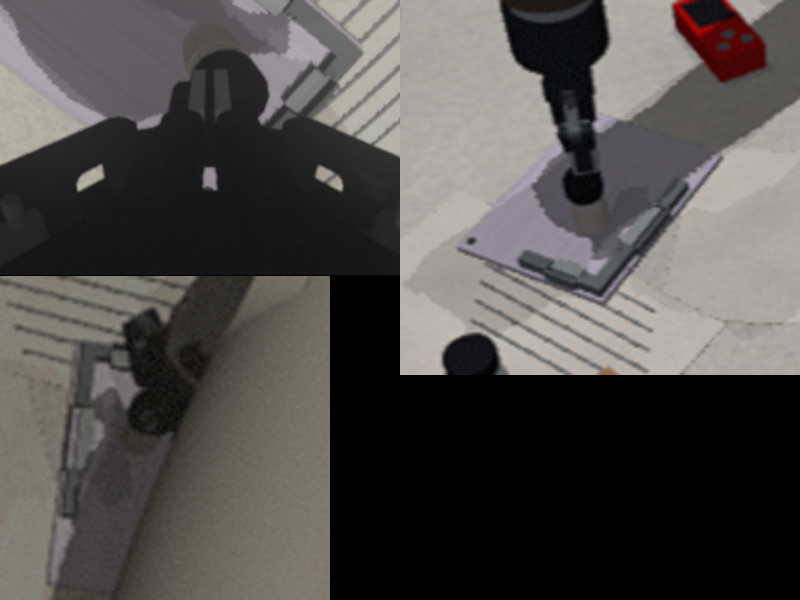

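The vial still stands, tilted, but the fingers slipped past it towards the camera side. Cap centre is at about (336,252) in the full wrist frame, with the fingers in front of it.

Run:
```python
from h import *;import pickle,cv2
o,c=pickle.load(open("w2.pkl","rb"))
W=Ro.from_euler("xyz",o["tcp_rot"],degrees=True).as_matrix()
for q in[(336,252),(364,252),(314,205),(318,240)]:
  for z in(.07,.05,.04):
    p=wray(o,c,q,z);print(q,z,p.round(4),"tool",(W.T@(p-o["ee_pos"])).round(4))
f=c["frame"][190:350,220:420]
f=cv2.convertScaleAbs(cv2.resize(f,None,fx=4,fy=3.7,interpolation=cv2.INTER_CUBIC)[:,:,::-1],alpha=2.5,beta=10)
cv2.imwrite("pics/w3.png",f)
```

```text
(336, 252) 0.07 [ 0.5566 -0.2287  0.07  ] tool [-0.0012  0.0086 -0.0183]
(336, 252) 0.05 [ 0.5623 -0.2365  0.05  ] tool [-0.0106  0.0099  0.0018]
(336, 252) 0.04 [ 0.5651 -0.2403  0.04  ] tool [-0.0153  0.0105  0.0118]
(364, 252) 0.07 [ 0.5697 -0.2221  0.07  ] tool [-0.0014  0.0232 -0.0182]
(364, 252) 0.05 [ 0.5771 -0.2289  0.05  ] tool [-0.0108  0.0265  0.0018]
(364, 252) 0.04 [ 0.5808 -0.2323  0.04  ] tool [-0.0155  0.0282  0.0118]
(314, 205) 0.07 [ 0.5348 -0.2116  0.07  ] tool [ 0.0242 -0.0027 -0.0184]
(314, 205) 0.05 [ 0.5374 -0.2169  0.05  ] tool [ 0.0183 -0.0029  0.0016]
(314, 205) 0.04 [ 0.5388 -0.2196  0.04  ] tool [ 0.0154 -0.003   0.0116]
(318, 240) 0.07 [ 0.5452 -0.2271  0.07  ] tool [ 0.0056 -0.0007 -0.0183]
(318, 240) 0.05 [ 0.5493 -0.2346  0.05  ] tool [-0.0028 -0.0007  0.0017]
(318, 240) 0.04 [ 0.5513 -0.2383  0.04  ] tool [-0.007  -0.0007  0.0117]
```

View pics/w3.png

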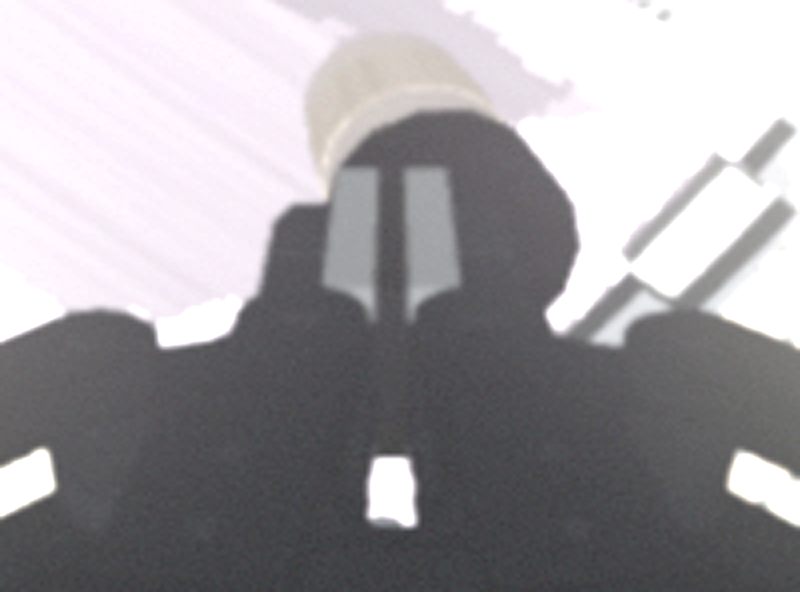

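Request:
{"method": "carry_out", "body": {"plan": [{"travel": [0, 0, 0.01], "angular": [0, 0, 0], "grip": -1}, {"travel": [0, 0, 0.02], "angular": [0, 0, 0], "grip": -1}, {"travel": [0, 0, 0.04], "angular": [0, 0, 0], "grip": -1}, {"travel": [0, 0, 0.06], "angular": [0, 0, 0], "grip": -1}, {"travel": [0, 0, 0.1], "angular": [0, 0, 0], "grip": -1}, {"travel": [0, 0, 0.2], "angular": [0, 0, 0], "grip": -1}, {"travel": [0, 0, 0.33], "angular": [0, 0, 0], "grip": -1}, {"travel": [0, 0, 0.33], "angular": [0, 0, 0], "grip": -1}]}}

```text
time: 3.97
ee_pos: [0.5497, -0.2313, 0.1554]
tcp_rot: [179.7, 0.4, 118.0]
wrist_force: [1.4, 0.9, 1.6]
opening: 0.0001
grasp_force: 0.0
```

Run:
```python
from workcell import monitor, cams
import cv2,pickle,numpy as np
o=monitor.get_obs();c=cams.camera("wrist");s=cams.camera("scene");pickle.dump((o,c,s),open("w4.pkl","wb"))
print(o["ee_pos"],o["tcp_rot"],o["wrist_force"],o["opening"])
for z in(.041,.07,.0):
    p=s["view"]@np.r_[.5486,-.2317,z,1];K=s["mtx"];print(z,K[0,0]*p[0]/-p[2]+K[0,2],K[1,2]-K[0,0]*p[1]/-p[2])
r=lambda i,k:cv2.convertScaleAbs(cv2.resize(i,None,fx=k,fy=k,interpolation=cv2.INTER_CUBIC),alpha=1.8)
a=r(c["frame"][140:400,190:450],1.5);b=r(s["frame"][120:270,120:280],2.5)
p=np.zeros((390,790,3),np.uint8);p[:390,:390]=a;p[:375,390:790]=b
cv2.imwrite("pics/w4.png",p[:,:,::-1])
```

```text
[ 0.54973492 -0.23129768  0.15537539] [179.65064626   0.42649002 117.96277576] [1.44433389 0.89961694 1.64090665] 0.00012243220475023433
0.041 196.0647439576066 198.35870989819406
0.07 193.97018343182276 188.55734073723661
0.0 198.8928752298363 211.5927789516047
```

View pics/w4.png

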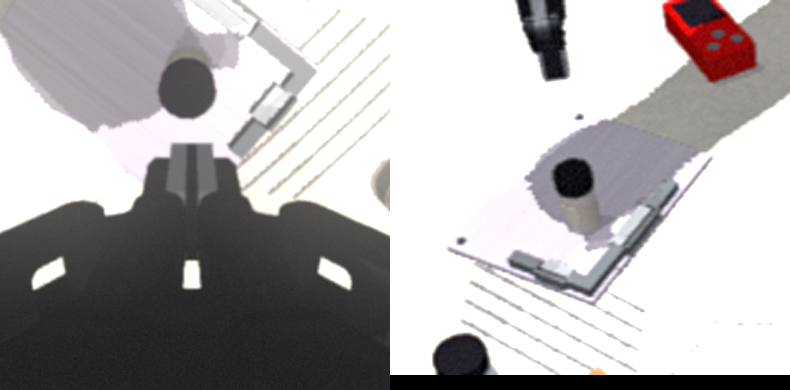

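The vial is standing upright again, cap at full-frame wrist px (315,198). Both the wrist and scene views put the shut fingertips about 20–25 mm *behind* the reported TCP, not 11 mm ahead of it. So the fingers closed on top of the cap. I'll quantify this from both views.

Run:
```python
from h import *;import pickle
from scipy.optimize import least_squares
o,c,s=pickle.load(open("w4.pkl","rb"))
print("vial",wray(o,c,(314.7,198),.07))
W=Ro.from_euler("xyz",o["tcp_rot"],degrees=True).as_matrix();K=s["mtx"]
for d in(.011,0,-.01,-.02,-.025,-.03):
    for n,l in(("front",(.011,0,d)),("mid",(0,0,d)),("back",(-.011,0,d))):
        P=o["ee_pos"]+W@np.array(l);q=s["view"]@np.r_[P,1]
        T=c["T_tool_cam"];cc=T[:3,:3].T@(np.array(l)-T[:3,3]);a=np.arctan2(np.hypot(cc[0],cc[1]),-cc[2]);rr=np.hypot(cc[0],cc[1])
        print(d,n,"scene",(K[0,0]*q[0]/-q[2]+K[0,2]).round(1),(K[1,2]-K[0,0]*q[1]/-q[2]).round(1),"wrist row",(c["mtx"][1,2]-cc[1]/rr*a*309.7).round(1))
```

```text
vial [ 0.54769636 -0.23331331  0.07      ]
0.011 front scene 193.7 161.2 wrist row 212.4
0.011 mid scene 188.1 162.0 wrist row 229.7
0.011 back scene 182.5 162.8 wrist row 246.4
0 front scene 192.9 157.0 wrist row 218.3
0 mid scene 187.3 157.7 wrist row 236.6
0 back scene 181.6 158.5 wrist row 254.0
-0.01 front scene 192.1 153.1 wrist row 224.5
-0.01 mid scene 186.5 153.8 wrist row 243.6
-0.01 back scene 180.8 154.6 wrist row 261.7
-0.02 front scene 191.4 149.1 wrist row 231.3
-0.02 mid scene 185.6 149.8 wrist row 251.4
-0.02 back scene 179.9 150.6 wrist row 270.3
-0.025 front scene 191.0 147.1 wrist row 235.1
-0.025 mid scene 185.2 147.8 wrist row 255.6
-0.025 back scene 179.5 148.6 wrist row 274.9
-0.03 front scene 190.6 145.0 wrist row 239.0
-0.03 mid scene 184.8 145.8 wrist row 260.1
-0.03 back scene 179.0 146.5 wrist row 279.8
```

Tip offset is about 20 mm behind the TCP by both views and by the contact itself. I'll regrasp 25 mm lower.

Request:
{"method": "carry_out", "body": {"plan": [{"travel": [0, 0, 0], "angular": [0, 0, 0], "grip": 1}, {"travel": [0, 0, 0], "angular": [0, 0, 0], "grip": 1}, {"travel": [0, 0, 0], "angular": [0, 0, 0], "grip": 1}, {"travel": [0, 0, 0], "angular": [0, 0, 0], "grip": 1}, {"travel": [0, 0, 0], "angular": [0, 0, 0], "grip": 1}, {"travel": [0, 0, 0], "angular": [0, 0, 0], "grip": 1}, {"travel": [0, 0, -0.08], "angular": [0, 0, 0], "grip": 1}, {"travel": [0, 0, -0.16], "angular": [0, 0, 0], "grip": 1}]}}

```text
time: 4.73
ee_pos: [0.5485, -0.2308, 0.0998]
tcp_rot: [179.9, 0.1, 118.0]
wrist_force: [0.8, -1.0, -0.9]
opening: 0.0852
grasp_force: 0.0
```

Request:
{"method": "carry_out", "body": {"plan": [{"travel": [0, 0, -0.05], "angular": [0, 0, 0], "grip": 1}, {"travel": [0, 0, -0.1], "angular": [0, 0, 0], "grip": 1}, {"travel": [0, 0, -0.15], "angular": [0, 0, 0], "grip": 1}, {"travel": [0, 0, -0.2], "angular": [0, 0, 0], "grip": 1}, {"travel": [0, 0, -0.25], "angular": [0, 0, 0], "grip": 1}, {"travel": [0, 0, -0.25], "angular": [0, 0, 0], "grip": 1}]}}

```text
time: 5.23
ee_pos: [0.5458, -0.2297, 0.0207]
tcp_rot: [-179.8, -0.2, 118.0]
wrist_force: [-0.3, -0.3, -0.3]
opening: 0.0851
grasp_force: 0.0
```

Request:
{"method": "carry_out", "body": {"plan": [{"travel": [0, 0, 0], "angular": [0, 0, 0], "grip": -0.1}, {"travel": [0, 0, 0], "angular": [0, 0, 0], "grip": -0.1}, {"travel": [0, 0, 0], "angular": [0, 0, 0], "grip": -0.3}, {"travel": [0, 0, 0], "angular": [0, 0, 0], "grip": -0.5}, {"travel": [0, 0, 0], "angular": [0, 0, 0], "grip": -0.5}, {"travel": [0, 0, 0], "angular": [0, 0, 0], "grip": -0.5}, {"travel": [0, 0, 0], "angular": [0, 0, 0], "grip": -0.5}, {"travel": [0, 0, 0], "angular": [0, 0, 0], "grip": -0.5}]}}

```text
time: 5.9
ee_pos: [0.5481, -0.2307, 0.0251]
tcp_rot: [179.9, 0.1, 118.0]
wrist_force: [-1.5, -0.2, 5.8]
opening: 0.032
grasp_force: 39.5
```

Request:
{"method": "carry_out", "body": {"plan": [{"travel": [0, 0, 0.05], "angular": [0, 0, 0], "grip": -0.5}, {"travel": [0, 0, 0.12], "angular": [0, 0, 0], "grip": -0.5}, {"travel": [0, 0, 0.22], "angular": [0, 0, 0], "grip": -0.5}, {"travel": [0, 0, 0.33], "angular": [0, 0, 0], "grip": -0.5}, {"travel": [0, 0.03, 0.38], "angular": [0, 0, 0], "grip": -0.5}, {"travel": [0, 0.1, 0.4], "angular": [0, 0, 0], "grip": -0.5}, {"travel": [-0.01, 0.2, 0.4], "angular": [0, 0, 0], "grip": -0.5}, {"travel": [-0.02, 0.3, 0.4], "angular": [0, 0, 0], "grip": -0.5}]}}

```text
time: 6.57
ee_pos: [0.5417, -0.14, 0.1446]
tcp_rot: [179.9, 0.0, 117.9]
wrist_force: [-0.1, 0.6, -0.4]
opening: 0.0313
grasp_force: 39.7
```

Request:
{"method": "carry_out", "body": {"plan": [{"travel": [-0.02, 0.11, 0], "angular": [0, 0, 0], "grip": -0.5}, {"travel": [-0.02, 0.22, 0], "angular": [0, 0, 0], "grip": -0.5}, {"travel": [-0.02, 0.34, 0], "angular": [0, 0, 0], "grip": -0.5}, {"travel": [-0.03, 0.46, 0], "angular": [0, 0, 0], "grip": -0.5}, {"travel": [-0.04, 0.58, 0], "angular": [0, 0, 0], "grip": -0.5}, {"travel": [-0.05, 0.7, 0], "angular": [0, 0, 0], "grip": -0.5}, {"travel": [-0.05, 0.8, 0], "angular": [0, 0, 0], "grip": -0.5}, {"travel": [-0.05, 0.9, 0], "angular": [0, 0, 0], "grip": -0.5}]}}

```text
time: 7.23
ee_pos: [0.5261, 0.1314, 0.1442]
tcp_rot: [180.0, 0.0, 118.0]
wrist_force: [-0.1, -0.3, -0.0]
opening: 0.0313
grasp_force: 39.7
```

Run:
```python
from workcell import monitor, cams
import cv2,pickle
o=monitor.get_obs();c=cams.camera("wrist");pickle.dump((o,c),open("w5.pkl","wb"))
print(o["time"],o["ee_pos"],o["tcp_rot"],o["opening"])
cv2.imwrite("pics/w5.png",cv2.convertScaleAbs(c["frame"][:,:,::-1],alpha=1.5))
```

```text
7.2333 [0.5261259  0.13140728 0.14422043] [1.79977608e+02 2.62423159e-03 1.17995778e+02] 0.031307241136674345
```

View pics/w5.png

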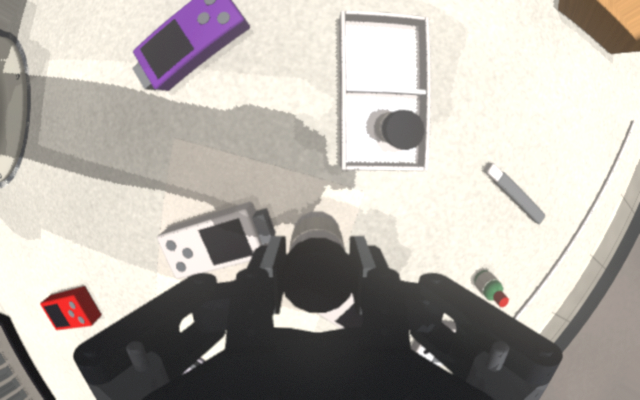

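The wrist view shows the vial held upright. Caddy rim corners are at (341,12), (426,16), (425,169) and (341,169); the empty bay is the upper one, and the spare is at (404,130).

Run:
```python
from h import *;import pickle
o,c=pickle.load(open("w5.pkl","rb"))
t,th,R,e=fit([(-.042,.075),(.042,.075),(.042,-.075),(-.042,-.075)],[wray(o,c,q,.028) for q in[(341,12),(426,16),(425,169),(341,169)]])
b=t+R@[0,.0365];print("caddy",t,th,e,"bay",b,"delta/0.3",(b-o["ee_pos"][:2])/.3)
print("spare",wray(o,c,(404,130),.066))
```

```text
caddy [0.53619692 0.24238002] 28.44852458039156 [3.23181473 1.30642977 2.43544217 1.57906567] bay [0.51880945 0.27447248] delta/0.3 [-0.02438817  0.47688399]
spare [0.55903956 0.21427769 0.066     ]
```

Request:
{"method": "carry_out", "body": {"plan": [{"travel": [0, 0.1, 0], "angular": [0, 0, 0], "grip": -0.5}, {"travel": [0, 0.2, 0], "angular": [0, 0, 0], "grip": -0.5}, {"travel": [-0.01, 0.3, 0], "angular": [0, 0, 0], "grip": -0.5}, {"travel": [-0.02, 0.4, 0], "angular": [0, 0, 0], "grip": -0.5}, {"travel": [-0.02, 0.48, 0], "angular": [0, 0, 0], "grip": -0.5}, {"travel": [-0.02, 0.48, 0], "angular": [0, 0, 0], "grip": -0.5}, {"travel": [-0.02, 0.48, 0], "angular": [0, 0, 0], "grip": -0.5}, {"travel": [-0.02, 0.48, 0], "angular": [0, 0, 0], "grip": -0.5}]}}

```text
time: 7.95
ee_pos: [0.5205, 0.2733, 0.1438]
tcp_rot: [-180.0, 0.0, 118.0]
wrist_force: [0.4, 0.3, -0.1]
opening: 0.0317
grasp_force: 39.8
```

Request:
{"method": "carry_out", "body": {"plan": [{"travel": [0, 0, -0.06], "angular": [0, 0, 0], "grip": -0.5}, {"travel": [0, 0, -0.14], "angular": [0, 0, 0], "grip": -0.5}, {"travel": [0, 0, -0.22], "angular": [0, 0, 0], "grip": -0.5}, {"travel": [0, 0, -0.28], "angular": [0, 0, 0], "grip": -0.5}, {"travel": [0, 0, -0.32], "angular": [0, 0, 0], "grip": -0.5}, {"travel": [0, 0, -0.35], "angular": [0, 0, 0], "grip": -0.5}, {"travel": [0, 0, -0.36], "angular": [0, 0, 0], "grip": -0.5}, {"travel": [0, 0, -0.36], "angular": [0, 0, 0], "grip": -0.5}]}}

```text
time: 8.62
ee_pos: [0.5206, 0.2732, 0.036]
tcp_rot: [-180.0, 0.0, 117.9]
wrist_force: [0.4, 0.6, -0.1]
opening: 0.0313
grasp_force: 39.8
```

Request:
{"method": "carry_out", "body": {"plan": [{"travel": [0, 0, -0.01], "angular": [0, 0, 0], "grip": -0.5}, {"travel": [0, 0, -0.02], "angular": [0, 0, 0], "grip": -0.5}, {"travel": [0, 0, -0.03], "angular": [0, 0, 0], "grip": -0.5}, {"travel": [0, 0, -0.04], "angular": [0, 0, 0], "grip": -0.5}, {"travel": [0, 0, -0.04], "angular": [0, 0, 0], "grip": -0.5}]}}

```text
time: 9.03
ee_pos: [0.5204, 0.2735, 0.0234]
tcp_rot: [-180.0, -0.0, 118.0]
wrist_force: [0.6, -0.1, -1.1]
opening: 0.0313
grasp_force: 39.8
```

Request:
{"method": "carry_out", "body": {"plan": [{"travel": [0, 0, -0.005], "angular": [0, 0, 0], "grip": -0.5}, {"travel": [0, 0, -0.01], "angular": [0, 0, 0], "grip": -0.5}, {"travel": [0, 0, -0.01], "angular": [0, 0, 0], "grip": -0.5}]}}

```text
time: 9.28
ee_pos: [0.5207, 0.2737, 0.0212]
tcp_rot: [180.0, 0.0, 118.0]
wrist_force: [-0.8, 0.8, 1.1]
opening: 0.0319
grasp_force: 40.0
```

Request:
{"method": "carry_out", "body": {"plan": [{"travel": [0, 0, -0.006], "angular": [0, 0, 0], "grip": -0.5}, {"travel": [0, 0, -0.006], "angular": [0, 0, 0], "grip": -0.5}, {"travel": [0, 0, -0.006], "angular": [0, 0, 0], "grip": -0.5}]}}

```text
time: 9.53
ee_pos: [0.5209, 0.2737, 0.0211]
tcp_rot: [179.9, 0.0, 118.0]
wrist_force: [-4.8, -2.8, 13.5]
opening: 0.032
grasp_force: 41.1
```

It is seated: 13.5 N at the expected height. I'll release gently.

Request:
{"method": "carry_out", "body": {"plan": [{"travel": [0, 0, 0.004], "angular": [0, 0, 0], "grip": -0.5}, {"travel": [0, 0, 0.004], "angular": [0, 0, 0], "grip": -0.15}, {"travel": [0, 0, 0.004], "angular": [0, 0, 0], "grip": 0}, {"travel": [0, 0, 0.004], "angular": [0, 0, 0], "grip": 0.2}, {"travel": [0, 0, 0.004], "angular": [0, 0, 0], "grip": 0.2}, {"travel": [0, 0, 0.02], "angular": [0, 0, 0], "grip": 0.2}, {"travel": [0, 0, 0.06], "angular": [0, 0, 0], "grip": 0.2}, {"travel": [0, 0, 0.12], "angular": [0, 0, 0], "grip": 0.2}]}}

```text
time: 10.2
ee_pos: [0.5198, 0.2731, 0.0548]
tcp_rot: [-179.9, -0.0, 118.0]
wrist_force: [0.1, 0.4, -0.2]
opening: 0.0514
grasp_force: 0.0
```

Request:
{"method": "carry_out", "body": {"plan": [{"travel": [0, 0, 0.1], "angular": [0, 0, 0], "grip": 0.2}, {"travel": [0, 0, 0.2], "angular": [0, 0, 0], "grip": 0.2}, {"travel": [0, 0, 0.3], "angular": [0, 0, 0], "grip": 1}, {"travel": [0, -0.1, 0.4], "angular": [0, 0, 0.1], "grip": 1}, {"travel": [-0.03, -0.2, 0.4], "angular": [0, 0, 0.2], "grip": 1}, {"travel": [-0.06, -0.3, 0.4], "angular": [0, 0, 0.3], "grip": 1}, {"travel": [-0.1, -0.4, 0.4], "angular": [0, 0, 0.4], "grip": 1}, {"travel": [-0.1, -0.4, 0.4], "angular": [0, 0, 0.5], "grip": 1}]}}

```text
time: 10.87
ee_pos: [0.4892, 0.1499, 0.1773]
tcp_rot: [180.0, 0.1, 132.3]
wrist_force: [-1.4, 0.7, -0.3]
opening: 0.0852
grasp_force: 0.0
```

Request:
{"method": "carry_out", "body": {"plan": [{"travel": [-0.03, -0.1, 0], "angular": [0, 0, 0.25], "grip": 1}, {"travel": [-0.05, -0.2, 0], "angular": [0, 0, 0.5], "grip": 1}, {"travel": [-0.08, -0.3, 0], "angular": [0, 0, 0.75], "grip": 1}, {"travel": [-0.1, -0.38, 0], "angular": [0, 0, 1], "grip": 1}, {"travel": [-0.1, -0.38, 0], "angular": [0, 0, 1], "grip": 1}]}}

```text
time: 11.28
ee_pos: [0.4597, 0.0365, 0.1768]
tcp_rot: [-180.0, 0.1, 161.4]
wrist_force: [0.6, -0.3, 0.2]
opening: 0.0855
grasp_force: 0.0
```

Request:
{"method": "carry_out", "body": {"plan": [{"travel": [0, 0, 0], "angular": [0, 0, 0.25], "grip": 1}, {"travel": [0, 0, 0], "angular": [0, 0, 0.5], "grip": 1}, {"travel": [0, 0, 0], "angular": [0, 0, 0.75], "grip": 1}, {"travel": [0, 0, 0], "angular": [0, 0, 1], "grip": 1}, {"travel": [0, 0, 0], "angular": [0, 0, 1], "grip": 1}]}}

```text
time: 11.7
ee_pos: [0.4608, 0.0399, 0.1762]
tcp_rot: [180.0, 0.1, -170.2]
wrist_force: [-0.9, -0.3, -0.4]
opening: 0.0855
grasp_force: 0.0
```

Request:
{"method": "carry_out", "body": {"plan": [{"travel": [0, 0, 0], "angular": [0, 0, 0.25], "grip": 1}, {"travel": [0, 0, 0], "angular": [0, 0, 0.5], "grip": 1}, {"travel": [0, 0, 0], "angular": [0, 0, 0.75], "grip": 1}, {"travel": [0, 0, 0], "angular": [0, 0, 1], "grip": 1}, {"travel": [0, 0, 0], "angular": [0, 0, 1], "grip": 1}, {"travel": [0, 0, 0], "angular": [0, 0, 1], "grip": 1}]}}

```text
time: 12.2
ee_pos: [0.4607, 0.0398, 0.1757]
tcp_rot: [-180.0, 0.0, -142.2]
wrist_force: [-0.4, -0.1, 0.5]
opening: 0.0856
grasp_force: 0.0
```

Run:
```python
from h import *
from workcell import monitor, cams
import cv2,pickle
o=monitor.get_obs();c=cams.camera("wrist");t=cams.camera("top");s=cams.camera("scene");pickle.dump((o,c,t,s),open("w6.pkl","wb"))
print(o["ee_pos"],o["tcp_rot"],o["q"])
for n,C in(("top",t),("scene",s)):
  m=(C["frame"].max(2)<50).astype(np.uint8)
  k,l,st,ce=cv2.connectedComponentsWithStats(m)
  for z in(.066,):
    for i in range(1,k):
      if 60<st[i,4]<900:
        p=ray(C,ce[i],z)
        if .42<p[0]<.65 and .15<p[1]<.36: print(n,"dark blob",st[i],ce[i].round(1),p.round(4))
# meter: bright low-saturation blob in wrist view
W=Ro.from_euler("xyz",o["tcp_rot"],degrees=True).as_matrix();T=c["T_tool_cam"]
for p in[(.4564,.0243,.032)]:
  l=W.T@(np.array(p)-o["ee_pos"]);q=T[:3,:3].T@(l-T[:3,3]);r=np.hypot(q[0],q[1]);a=np.arctan2(r,-q[2])*309.7
  print("meter expect px",317.3+q[0]/r*a,199.3-q[1]/r*a)
a=cv2.convertScaleAbs(cv2.resize(t["frame"][150:230,170:270],None,fx=4,fy=4),alpha=1.5)
w=cv2.convertScaleAbs(c["frame"][0:400,120:520],alpha=1.5)
p=np.zeros((400,800,3),np.uint8);p[:,:400]=w;p[:320,400:]=a;cv2.imwrite("pics/w6.png",p[:,:,::-1])
```

```text
[0.46067083 0.0397852  0.17566184] [-1.79987953e+02  2.57146900e-02 -1.42194460e+02] [ 4.93347987e+00 -7.59107319e+00 -6.07167541e+00  9.14912615e+01
  3.83862631e-03 -3.28720563e+01]
top dark blob [208 114  22  76 453] [222.5 160.8] [0.6039 0.2141 0.066 ]
top dark blob [192 190  18  17 213] [200.3 197.9] [0.5194 0.2628 0.066 ]
scene dark blob [425 221  18  17 227] [433.6 228.9] [0.5297 0.2691 0.066 ]
scene dark blob [397 230  16  17 229] [404.5 237.8] [0.5681 0.2159 0.066 ]
meter expect px 307.5673224481703 171.22927598763545
```

The vial is in the bay: the scene view shows a round cap at (434,229), about 73 mm from the spare with matching bias. Now the meter.

Request:
{"method": "carry_out", "body": {"plan": [{"travel": [-0.014, -0.052, 0], "angular": [0, 0, 0.21], "grip": 1}, {"travel": [-0.014, -0.052, -0.06], "angular": [0, 0, 0.21], "grip": 1}, {"travel": [-0.014, -0.052, -0.15], "angular": [0, 0, 0.21], "grip": 1}, {"travel": [-0.014, -0.052, -0.24], "angular": [0, 0, 0.21], "grip": 1}, {"travel": [-0.014, -0.052, -0.33], "angular": [0, 0, 0.21], "grip": 1}, {"travel": [-0.014, -0.052, -0.4], "angular": [0, 0, 0.21], "grip": 1}, {"travel": [-0.014, -0.052, -0.44], "angular": [0, 0, 0.21], "grip": 1}, {"travel": [-0.014, -0.052, -0.44], "angular": [0, 0, 0.21], "grip": 1}]}}

```text
time: 13.02
ee_pos: [0.4549, 0.0239, 0.0409]
tcp_rot: [179.9, -0.2, -135.9]
wrist_force: [0.6, 0.6, -0.1]
opening: 0.0856
grasp_force: 0.0
```

Request:
{"method": "carry_out", "body": {"plan": [{"travel": [0, 0, -0.04], "angular": [0, 0, 0], "grip": 1}, {"travel": [0, 0, -0.08], "angular": [0, 0, 0], "grip": 1}, {"travel": [0, 0, -0.12], "angular": [0, 0, 0], "grip": 1}, {"travel": [0, 0, -0.15], "angular": [0, 0, 0], "grip": 1}, {"travel": [0, 0, -0.15], "angular": [0, 0, 0], "grip": 1}, {"travel": [0, 0, -0.15], "angular": [0, 0, 0], "grip": 1}]}}

```text
time: 13.52
ee_pos: [0.456, 0.0239, -0.0022]
tcp_rot: [180.0, -0.0, -135.8]
wrist_force: [-0.1, -0.4, -0.2]
opening: 0.0856
grasp_force: 0.0
```

Request:
{"method": "carry_out", "body": {"plan": [{"travel": [0, 0, -0.013], "angular": [0, 0, 0], "grip": 0.6}, {"travel": [0, 0, -0.013], "angular": [0, 0, 0], "grip": 0.4}, {"travel": [0, 0, -0.013], "angular": [0, 0, 0], "grip": 0.3}, {"travel": [0, 0, -0.013], "angular": [0, 0, 0], "grip": 0}, {"travel": [0, 0, -0.013], "angular": [0, 0, 0], "grip": 0}, {"travel": [0, 0, -0.013], "angular": [0, 0, 0], "grip": 0}], "grip_force": 60}}

```text
time: 14.02
ee_pos: [0.4568, 0.024, -0.005]
tcp_rot: [-180.0, 0.0, -135.8]
wrist_force: [-1.0, 0.5, 6.1]
opening: 0.0523
grasp_force: 63.7
```

Run:
```python
from h import *
from workcell import monitor, cams
import cv2,pickle
o=monitor.get_obs();c=cams.camera("wrist");s=cams.camera("scene");pickle.dump((o,c,s),open("w7.pkl","wb"))
print(o["ee_pos"],o["tcp_rot"],o["opening"],o["grasp_force"],o["wrist_force"])
f=lambda i,k:cv2.convertScaleAbs(cv2.resize(i,None,fx=k,fy=k,interpolation=cv2.INTER_CUBIC),alpha=1.6)
p=np.zeros((600,800,3),np.uint8)
p[:250,:400]=f(c["frame"],.625);p[:480,400:]=f(s["frame"][150:246,285:365],5);p[280:600,:400]=f(s["frame"][190:270,380:480],4)
cv2.imwrite("pics/w7.png",p[:,:,::-1])
```

```text
[ 0.45683801  0.0239947  -0.00501089] [-1.79957289e+02  4.94918908e-02 -1.35755966e+02] 0.05226338498828398 63.677730560302734 [-0.96545558  0.54604318  6.07930426]
```

View pics/w7.png

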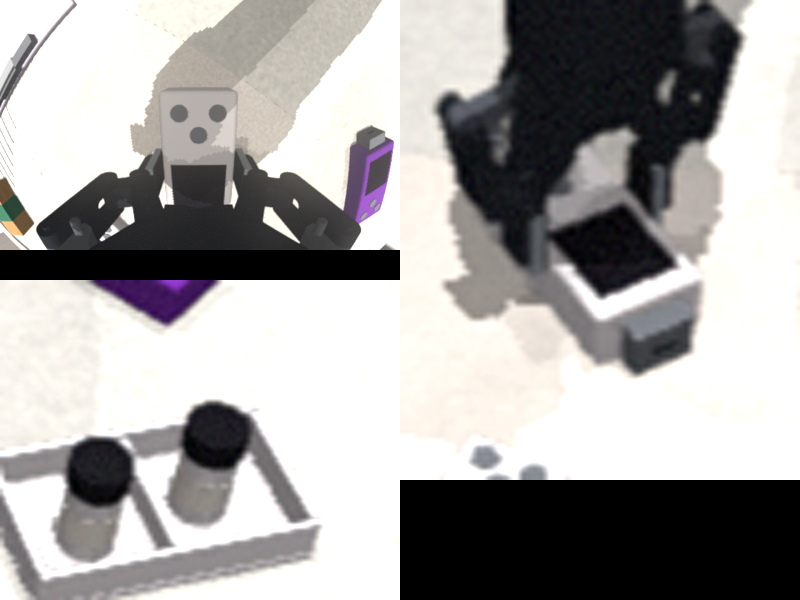

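The vial stands upright in its bay. The meter is gripped, with the left tip's lower end at crop (545,272). I'll work out the tip height by projection.

Run:
```python
from h import *;import pickle
o,c,s=pickle.load(open("w7.pkl","rb"));K=s["mtx"];th=np.radians(44)
def pr(x,y,z):
    P=np.r_[.4568+np.cos(th)*x-np.sin(th)*y,.024+np.sin(th)*x+np.cos(th)*y,z,1];q=s["view"]@P
    u=np.array([K[0,0]*q[0]/-q[2]+K[0,2],K[1,2]-K[0,0]*q[1]/-q[2]]);return ((u-[285,150])*5+[400,0]).round(0)
print("nose low",pr(.067,0,.0),"front corners top",pr(.055,.027,.032),pr(.055,-.027,.032),"bottom",pr(.055,-.027,0),pr(.055,.027,0))
for y in(.027,-.027,-.033,.033):
  print(y,[ (h,pr(.011,y,h).tolist()) for h in(0,.005,.01,.015,.02,.025)])
```

```text
nose low [659. 367.] front corners top [701. 277.] [594. 321.] bottom [592. 372.] [697. 328.]
0.027 [(0, [645.0, 266.0]), (0.005, [645.0, 258.0]), (0.01, [646.0, 251.0]), (0.015, [646.0, 243.0]), (0.02, [647.0, 235.0]), (0.025, [647.0, 227.0])]
-0.027 [(0, [541.0, 308.0]), (0.005, [541.0, 300.0]), (0.01, [541.0, 292.0]), (0.015, [542.0, 284.0]), (0.02, [542.0, 276.0]), (0.025, [542.0, 268.0])]
-0.033 [(0, [529.0, 313.0]), (0.005, [530.0, 305.0]), (0.01, [530.0, 297.0]), (0.015, [530.0, 289.0]), (0.02, [530.0, 281.0]), (0.025, [530.0, 273.0])]
0.033 [(0, [656.0, 262.0]), (0.005, [657.0, 254.0]), (0.01, [657.0, 246.0]), (0.015, [658.0, 238.0]), (0.02, [658.0, 230.0]), (0.025, [659.0, 222.0])]
```

Tips are about 20 mm above the meter's underside, which clears the 10 mm stop. I'll lift, carry and turn.

Request:
{"method": "carry_out", "body": {"plan": [{"travel": [0, 0, 0.03], "angular": [0, 0, 0], "grip": 0}, {"travel": [0, 0, 0.08], "angular": [0, 0, 0], "grip": 0}, {"travel": [0, 0, 0.14], "angular": [0, 0, 0], "grip": 0}, {"travel": [0.02, -0.05, 0.2], "angular": [0, 0, -0.1], "grip": 0}, {"travel": [0.04, -0.11, 0.2], "angular": [0, 0, -0.25], "grip": 0}, {"travel": [0.06, -0.18, 0.2], "angular": [0, 0, -0.45], "grip": 0}, {"travel": [0.08, -0.26, 0.2], "angular": [0, 0, -0.65], "grip": 0}, {"travel": [0.1, -0.34, 0.2], "angular": [0, 0, -0.85], "grip": 0}], "grip_force": 80}}

```text
time: 14.78
ee_pos: [0.4865, -0.079, 0.0547]
tcp_rot: [-180.0, 0.0, -160.4]
wrist_force: [0.9, 0.2, -1.2]
opening: 0.052
grasp_force: 85.3
```

Request:
{"method": "carry_out", "body": {"plan": [{"travel": [0.02, -0.1, 0], "angular": [0, 0, -0.2], "grip": 0}, {"travel": [0.04, -0.2, 0], "angular": [0, 0, -0.4], "grip": 0}, {"travel": [0.06, -0.3, 0], "angular": [0, 0, -0.6], "grip": 0}, {"travel": [0.09, -0.4, 0], "angular": [0, 0, -0.8], "grip": 0}, {"travel": [0.11, -0.48, 0], "angular": [0, 0, -0.95], "grip": 0}, {"travel": [0.12, -0.52, 0], "angular": [0, 0, -1], "grip": 0}, {"travel": [0.12, -0.52, 0], "angular": [0, 0, -1], "grip": 0}, {"travel": [0.12, -0.52, 0], "angular": [0, 0, -1], "grip": 0}]}}

```text
time: 15.45
ee_pos: [0.522, -0.2339, 0.054]
tcp_rot: [180.0, -0.1, 171.3]
wrist_force: [-0.2, 0.8, -0.9]
opening: 0.0517
grasp_force: 85.3
```

Request:
{"method": "carry_out", "body": {"plan": [{"travel": [0, 0, 0], "angular": [0, 0, -0.03], "grip": 0}, {"travel": [0, 0, 0], "angular": [0, 0, -0.03], "grip": 0}]}}

```text
time: 15.62
ee_pos: [0.5222, -0.2328, 0.0544]
tcp_rot: [180.0, -0.0, 170.4]
wrist_force: [0.1, 0.3, -1.8]
opening: 0.0518
grasp_force: 85.3
```

Run:
```python
from h import *
from workcell import monitor
o=monitor.get_obs();h=np.array([.5458,-.2170]);a=np.radians(-9.6);ex=np.r_[np.cos(a),np.sin(a)];ey=np.r_[-ex[1],ex[0]]
d=h-o["ee_pos"][:2];print(o["ee_pos"],o["tcp_rot"],o["opening"],o["wrist_force"],"to home dock x,y",d@ex,d@ey)
```

```text
[ 0.52223352 -0.2328464   0.05442489] [ 1.79986164e+02 -1.26250538e-02  1.70436374e+02] 0.051772204943096 [ 0.10942699  0.32166939 -1.77019816] to home dock x,y 0.02059376853154455 0.019554639783562557
```

Request:
{"method": "carry_out", "body": {"plan": [{"travel": [0, 0, -0.05], "angular": [0, 0, 0], "grip": 0}, {"travel": [0, 0, -0.1], "angular": [0, 0, 0], "grip": 0}, {"travel": [0, 0, -0.14], "angular": [0, 0, 0], "grip": 0}, {"travel": [0, 0, -0.155], "angular": [0, 0, 0], "grip": 0}, {"travel": [0, 0, -0.16], "angular": [0, 0, 0], "grip": 0}, {"travel": [0, 0, -0.165], "angular": [0, 0, 0], "grip": 0}, {"travel": [0, 0, -0.165], "angular": [0, 0, 0], "grip": 0}]}}

```text
time: 16.2
ee_pos: [0.5226, -0.234, 0.0052]
tcp_rot: [-180.0, 0.0, 170.4]
wrist_force: [0.4, 0.8, -1.5]
opening: 0.0519
grasp_force: 85.3
```

Request:
{"method": "carry_out", "body": {"plan": [{"travel": [0, 0, -0.004], "angular": [0, 0, 0], "grip": 0}, {"travel": [0, 0, -0.008], "angular": [0, 0, 0], "grip": 0}, {"travel": [0, 0, -0.008], "angular": [0, 0, 0], "grip": 0}]}}

```text
time: 16.45
ee_pos: [0.5228, -0.2343, 0.0032]
tcp_rot: [-180.0, 0.1, 170.4]
wrist_force: [-0.6, 0.5, 3.0]
opening: 0.0516
grasp_force: 85.6
```

On the plate. Now I'll slide towards the corner.

Request:
{"method": "carry_out", "body": {"plan": [{"travel": [0.013, 0.01, 0], "angular": [0, 0, 0], "grip": 0}, {"travel": [0.027, 0.019, 0], "angular": [0, 0, 0], "grip": 0}, {"travel": [0.04, 0.028, 0], "angular": [0, 0, 0], "grip": 0}, {"travel": [0.05, 0.035, 0], "angular": [0, 0, 0], "grip": 0}, {"travel": [0.05, 0.035, 0], "angular": [0, 0, 0], "grip": 0}]}}

```text
time: 16.87
ee_pos: [0.5385, -0.2234, 0.0032]
tcp_rot: [-180.0, 0.1, 170.4]
wrist_force: [-0.7, -0.3, 6.0]
opening: 0.0518
grasp_force: 86.0
```

Request:
{"method": "carry_out", "body": {"plan": [{"travel": [0.005, 0.003, 0], "angular": [0, 0, 0], "grip": 0}, {"travel": [0.009, 0.006, 0], "angular": [0, 0, 0], "grip": 0}, {"travel": [0.012, 0.008, 0], "angular": [0, 0, 0], "grip": 0}, {"travel": [0.012, 0.008, 0], "angular": [0, 0, 0], "grip": 0}]}}

```text
time: 17.2
ee_pos: [0.5404, -0.2221, 0.0032]
tcp_rot: [-179.8, -0.1, 170.3]
wrist_force: [-9.6, -5.4, 9.4]
opening: 0.0515
grasp_force: 86.5
```

Request:
{"method": "carry_out", "body": {"plan": [{"travel": [0.005, 0.003, 0], "angular": [0, 0, 0], "grip": 0}, {"travel": [0.008, 0.006, 0], "angular": [0, 0, 0], "grip": 0}, {"travel": [0.008, 0.006, 0], "angular": [0, 0, 0], "grip": 0}]}}

```text
time: 17.45
ee_pos: [0.5424, -0.2207, 0.0033]
tcp_rot: [-179.8, -0.1, 170.3]
wrist_force: [-10.9, -6.8, 11.1]
opening: 0.0518
grasp_force: 86.6
```

Request:
{"method": "carry_out", "body": {"plan": [{"travel": [0.004, 0.003, 0], "angular": [0, 0, 0], "grip": 0}, {"travel": [0.008, 0.006, 0], "angular": [0, 0, 0], "grip": 0}, {"travel": [0.008, 0.006, 0], "angular": [0, 0, 0], "grip": 0}]}}

```text
time: 17.7
ee_pos: [0.5443, -0.2193, 0.0033]
tcp_rot: [-179.7, -0.1, 170.3]
wrist_force: [-13.9, -9.2, 11.6]
opening: 0.0519
grasp_force: 86.8
```

Request:
{"method": "carry_out", "body": {"plan": [{"travel": [0.003, 0.003, 0], "angular": [0, 0, 0], "grip": 0}, {"travel": [0.005, 0.005, 0], "angular": [0, 0, 0], "grip": 0}, {"travel": [0.005, 0.005, 0], "angular": [0, 0, 0], "grip": 0}]}}

```text
time: 17.95
ee_pos: [0.5449, -0.2187, 0.0033]
tcp_rot: [-179.6, -0.2, 170.2]
wrist_force: [-19.0, -13.5, 13.2]
opening: 0.0516
grasp_force: 86.9
```

Request:
{"method": "carry_out", "body": {"plan": [{"travel": [0.003, 0.003, 0], "angular": [0, 0, 0], "grip": 0}, {"travel": [0.005, 0.005, 0], "angular": [0, 0, 0], "grip": 0}, {"travel": [0.005, 0.005, 0], "angular": [0, 0, 0], "grip": 0}, {"travel": [0.005, 0.005, 0], "angular": [0, 0, 0], "grip": 0}]}}

```text
time: 18.28
ee_pos: [0.545, -0.2185, 0.0034]
tcp_rot: [-179.5, -0.3, 170.1]
wrist_force: [-25.5, -19.5, 16.6]
opening: 0.0521
grasp_force: 87.2
```

Run:
```python
from h import *
from workcell import monitor
o=monitor.get_obs();h=np.array([.5458,-.2170]);a=np.radians(-9.6);ex=np.r_[np.cos(a),np.sin(a)];ey=np.r_[-ex[1],ex[0]]
d=h-o["ee_pos"][:2];f=o["wrist_force"][:2];print(o["ee_pos"],o["tcp_rot"],o["wrist_force"],o["torque"],"to home dock x,y",d@ex,d@ey,"f",f@ex,f@ey)
```

```text
[ 0.54498054 -0.2185296   0.00335522] [-179.49500791   -0.32636695  170.10549304] [-25.47649235 -19.52316866  16.58563023] [-3.93348373  5.09639585 -0.58447048] to home dock x,y 0.0005528894813738946 0.0016448439554978152 f -21.86386612272471 -23.4984496326335
```

Both axes have stalled against the rigid stops at about 22 N each, after about 5 mm of bar travel. I'll hold briefly to check that it's stable.

Request:
{"method": "carry_out", "body": {"plan": [{"travel": [0, 0, 0], "angular": [0, 0, 0], "grip": 0}, {"travel": [0, 0, 0], "angular": [0, 0, 0], "grip": 0}, {"travel": [0, 0, 0], "angular": [0, 0, 0], "grip": 0}, {"travel": [0, 0, 0], "angular": [0, 0, 0], "grip": 0}, {"travel": [0, 0, 0], "angular": [0, 0, 0], "grip": 0}, {"travel": [0, 0, 0], "angular": [0, 0, 0], "grip": 0}, {"travel": [0, 0, 0], "angular": [0, 0, 0], "grip": 0}, {"travel": [0, 0, 0], "angular": [0, 0, 0], "grip": 0}]}}

```text
time: 18.95
ee_pos: [0.545, -0.2185, 0.0033]
tcp_rot: [-179.5, -0.3, 170.1]
wrist_force: [-26.1, -18.9, 16.0]
opening: 0.0517
grasp_force: 87.2
```

Stable. I'm handing it in.

```bash
python3 -c "
from workcell import ticket
print(ticket.job_done())"
```

```text
the job is handed in; nothing more can be done
None
```

I handed the job in with the vial upright in the caddy's empty bay and the meter still held in the dock corner. It's pushed with about 22 N against each stop, but I judged it fully home from force and travel (no image check). My first vial grasp closed on top of its cap and tilted it, but it stood upright again before I moved it.

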